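Shut and lock the water filter cover with its quarter-turn fastener

ROBOT

A 7-joint arm with a two-finger parallel gripper is mounted at the origin on a cart in front of the work surface, level with it; the furniture and walls round the work are solid. World frame = base frame: x ahead of the robot, y to its left, z up, the work surface at z = 0. Lengths are in m, angles in rad, forces in N, time in s.
With the tool pointing down it reaches from about 0.4 to 0.85 m from the base axis. Payload 4.5 kg.
Tool frame: the origin (TCP) lies at the very end of the fingers, on their centre line; the grasp point (between the pads) lies 19 mm behind it (r.grip_depth is the z of the grasp point in the tool frame, in m); z points along the fingers, y is the line along which they close (so a half turn about z gives the same grasp; the last joint's range is limited). The gripper opens to 88 mm and grips with 3 to 60 N. Pads are 18 mm wide; open, the fingers measure 123 mm over their backs; the gripper's body (75 mm by 187 mm) begins 45 mm behind the grasp point.
Start: joints at [-1.211, 0.689, -0.195, 1.565, 0.157, 0.902, -0.215], TCP at [0.2, 0.592, 0.239] pointing down, gripper open.
Joint ranges: [-3.01, 3.01], [-0.46, 2.08], [-1.47, 1.51], [0.13, 2.56], [-1, 4.14], [0.04, 2.09], [-2.66, 2.66]. Speed limits (rad/s): [2.57, 2.57, 3.14, 3.14, 3.14, 3.14, 3.14].

INTERFACE

Orientations are given as a unit quaternion [x, y, z, w].
In Python, from plant import r, cams, ticket, telemetry gives the robot as it stands (r), with the cameras (cams), the job (ticket) and the readings (telemetry).
- The arm moves only by the tool steer_hand, called after "Emit:" as name(argument=value, ...), one argument or row to a line, values as JSON. Schema: {"type":"object","properties":{"moves":{"type":"array","items":{"type":"array","items":{"type":"array","items":{"type":"number"},"minItems":7,"maxItems":7},"minItems":1,"maxItems":10},"minItems":1,"maxItems":1},"squeeze":{"type":"number"},"only":{"type":"string"},"quiet":{"type":"boolean"},"lines":{"type":"string"}},"required":["moves"],"additionalProperties":false}. moves is a list that holds a single list of rows (three levels of brackets), with 1 to 10 rows, each of 7 numbers: the opening from 0.0 (shut) to 1.0 (fully open), then dx, dy, dz in fractions of the full range, 1 being 0.6 m, then a rotation vector rx, ry, rz in fractions of the full range, 1 being pi rad; each row is the pose to reach, as a shift and turn from the pose commanded when the call began, along the tool's axes at that moment; what a row does not reach only later rows make up. A row lasts 1/10 s, in which the tool goes at most 0.05 m and 0.15 rad, less where a joint would pass 70% of its speed; a pose out of reach is approached as far as the arm can. The fingers move at their own pace and stop on an object; squeeze is the grip in N (left out, the last holds). Time passes only in rows, so rows that do not move let the fingers close. The tool returns the time, the measured TCP pose, the force, the opening and the grip force at its end. only (a regular expression) keeps the lines of the reply that match it, lines (a string "A,B") keeps lines A to B, and quiet returns only ok. Shift and turn numbers lie between -1 and 1, and a call with a number outside is refused. Input that does not fit is refused with a message, and nothing moves.
- telemetry.get_state(): the state, without advancing time (a new reading comes with each control period).
- cams.snapshot(name): name is "side" or "top"; returns the picture (400x640x3 uint8, red, green, blue); there is no depth.
- cams.camera_params(name): a dict with "fx", "fy", "cx", "cy" (pixels), "rvec" (rotation vector, rad) and "tvec" (3), from world to camera coordinates, as OpenCV has them. Camera axes: x right, y down, z forward; pixel columns grow to the right and rows downward; lengths in m; the calibration is good to about 2 mm. A picture is of the moment at which its call begins. camera_params takes no time and is no camera call.
- ticket.finish_job(): hands the job in; it is judged then, once.
The state is a dict: "clock": time; "q": joint angles; "qd": joint speeds; "joint_torque": joint torques, N m; "tool_pos": TCP position; "eef_rot": TCP orientation; "contact_force": force on the tool from outside, world axes, zero at the start; "moment": the same for the moment, N m; "opening": opening from 0.0 (shut) to 1.0 (fully open); "finger_force": force on a finger pad.
Only numpy, scipy, OpenCV 4.12 (cv2) and the standard library are available. Lean on these libraries where they do the work, as an engineer would, in place of code of your own. Each camera call takes 0.05 s, during which the arm holds its last target. There are 200 camera calls.

TASK

Push the raised cover of the white water filter unit down until it is fully shut, then set a fingertip in the slot of the round dial on it and turn the dial clockwise (seen from above) as far as it goes, so that the slot points front to back and the cover is locked. It is all done by pushing with the fingertips: do not lift or carry anything, do not open the cover farther, and leave the things standing round about where they are.

Things in the scene. Friction and masses are not known exactly. Their poses are not given: they have to be found in the camera images.
- filter_unit: low white water filter unit, 190 (x) by 220 mm (y), fixed to the worktop; origin at the centre of its underside, on the worktop; x axis from its front edge (near the robot) to its hinged rear edge, y to its left, z up. In this frame, with the cover shut: top of the flat cover plate z 92 mm; dial axis x -20, y 0; top of dial and of the collar round it z 110; floor of the finger slot z 94.
- cover_press (a point): point on top of the cover's bare plate right of the dial (seen from the robot), a place to push the cover down; the bare strip between collar and edge is 56 mm wide. With the cover shut it is at x -30, y -82, z 92 mm in the unit's frame.
- cover (a joint): hinge of the cover (plate 188 x 218 x 8 mm) along the unit's rear edge (x 88, z 84 mm in the unit's frame), rad: 0 shut, positive open with the front edge raised. Stiff (0.75 N m friction), stays where it is left; about 3 to 6 N straight down at cover_press shuts it.
- slot (a point): centre of the finger slot's floor, on the dial's axis; z up the axis, y along the slot. The round grey dial (93 mm across) sits in a steel collar (inside 96, outside 106 mm across) as high as itself, so it cannot be gripped round its rim. The slot crosses it: 42 mm wide, 16 deep, 93 long, dark floor. Shut fingertips fit in it beside the axis and push its side wall.
- dial (a joint): turn of the dial, rad, positive clockwise seen from above: 0 open, slot left-right (along the unit's y); 1.571 locked, end stop, slot front-back (unit's x), in line with the small dark mark on the cover in front of it. Friction 0.10 N m, stays where left. A cam under it then hooks under a keeper; turned past about 0.9 before the cover is shut, it keeps the cover from shutting.
- timer: kitchen timer, red and white, 62x62x56 mm, loose, a bystander; origin at the centre of its underside
- egg_cup: wooden egg cup, 48 mm wide, 58 mm tall, loose, a bystander; origin at the centre of its underside
- salt_shaker: salt shaker, 44 mm wide, 90 mm tall, loose, a bystander; origin at the centre of its underside
- matchbox: matchbox, 38x55x15 mm, loose, a bystander; origin at the centre of its underside
- spotted_mug: white spotted mug, 82x114x91 mm, loose, a bystander; origin at the centre of its underside
- ramekin: white ramekin, 69 mm wide, 38 mm tall, loose, a bystander; origin at the centre of its underside
- small_tin: small food tin, 57 mm wide, 72 mm tall, loose, a bystander; origin at the centre of its underside

How it is judged:
On the way, in this order (a step that is already met when the one before it is completed fails the run):
1. the cover is pushed shut with the dial not yet locked (value of joint cover below 0.02 rad and value of joint dial below 1.1 rad), for 0.1 s.
2. the dial is turned clockwise to its stop with the cover shut (value of joint cover below 0.02 rad and value of joint dial above 1.45 rad), for 0.2 s.
At the end, for the whole second after the job is handed in: The cover is shut (hinge below 0.02 rad), the dial is turned clockwise to within 0.12 rad of its end stop and at rest, so that the cam is under the keeper, and every bystander is within 30 mm of where it stood (all of step 2 and velocity of joint dial below 0.05 rad/s and not (distance of timer from where it was at the start of the episode above 0.03 m) and not (distance of egg_cup from where it was at the start of the episode above 0.03 m) and not (distance of salt_shaker from where it was at the start of the episode above 0.03 m) and not (distance of matchbox from where it was at the start of the episode above 0.03 m) and not (distance of spotted_mug from where it was at the start of the episode above 0.03 m) and not (distance of ramekin from where it was at the start of the episode above 0.03 m) and not (distance of small_tin from where it was at the start of the episode above 0.03 m)); the robot touches nothing.
It fails at once if the cover is lifted or swung farther open (hinge beyond 0.36 rad) (value of joint cover above 0.36 rad).
It fails at once if a bystander is lifted, carried or pushed more than 30 mm (distance of any of timer, egg_cup, salt_shaker, matchbox, spotted_mug, ramekin, small_tin from where it was at the start of the episode above 0.03 m).
It also fails if it takes over 56 s, if anything falls off the work surface, if the arm or the gripper's body presses on something with over 40 N, if the wrist force passes 120 N, or if a joint passes its speed limit or range.

## Working session

There is one attempt and no reset: what is moved stays moved. The work goes in short steps, Python scripts to look and compute and a tool call to move; the robot and the scene stay as the last step left them, time stands still between calls to the robot, and variables do not carry over. Pictures are saved under pics/ and viewed, at most 10 in all, crops included, and the job is handed in when it is done.

```bash
ls; mkdir -p pics; python3 - <<'E'
from plant import r, cams, ticket, telemetry
import cv2
for n in("side","top"):
    cv2.imwrite(f"pics/{n}0.png",cams.snapshot(n)[...,::-1]); p=cams.camera_params(n); print(n,p)
s=telemetry.get_state();print(s)
E
```

```text
pics
plant.py
side {'fx': 494.67945158332304, 'fy': 494.67945158332304, 'cx': 317.76466417264186, 'cy': 206.34097888040176, 'rvec': array([ 0.61151159, -2.41564148,  1.44881283]), 'tvec': array([0.58208362, 0.0793506 , 1.25288863])}
top {'fx': 449.8638583509907, 'fy': 449.8638583509907, 'cx': 317.5117935526613, 'cy': 199.75953356528788, 'rvec': array([ 2.17638855, -2.12968986,  0.12967181]), 'tvec': array([0.27558601, 0.52564372, 1.1252282 ])}
{'clock': 0.1, 'q': array([-1.21119151,  0.68990383, -0.1944833 ,  1.56618759,  0.1573244 ,
        0.90250897, -0.2150788 ]), 'qd': array([ 3.58070627e-04, -9.20760372e-04,  2.05735653e-03, -2.54626859e-03,
       -8.78974901e-04, -6.99976087e-05, -1.71943470e-03]), 'joint_torque': array([-3.81449019e-03, -5.28499925e+01, -1.27098933e+00, -1.53837508e+01,
       -5.23366977e-02,  2.02770680e-03,  5.64228617e-05]), 'tool_pos': array([0.19993645, 0.59158418, 0.23800096]), 'eef_rot': array([ 1.62144425e-01,  9.86766706e-01, -8.07098265e-04, -5.21399678e-05]), 'contact_force': array([-0.34031945,  0.32230007,  0.08795447]), 'moment': array([ 0.015279  ,  0.0585956 , -0.05415559]), 'finger_force': 0.0, 'opening': 0.9978984939547026}
```

View pics/side0.png

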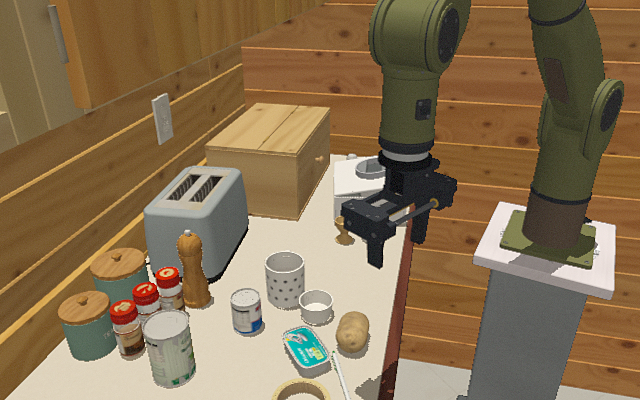

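View pics/top0.png

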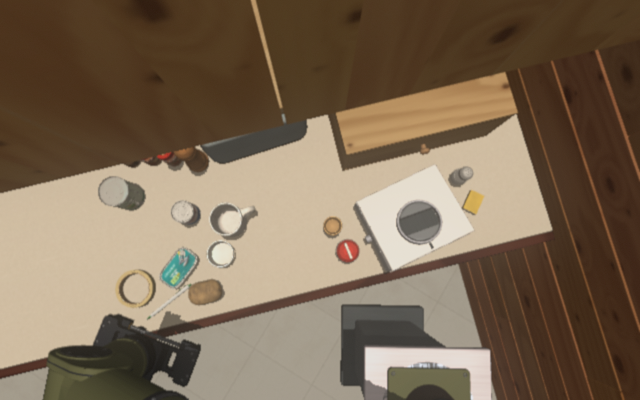

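The side view has the unit mostly hidden behind the gripper. In the top view the unit is at about (413,217), the dial at (419,222), the mark at (431,245), and the bystanders sit around it. I'll enlarge the top view.

```bash
python3 - <<'E'
import cv2
a=cv2.imread("pics/top0.png")[150:285,315:495]
cv2.imwrite("pics/c1.png",cv2.resize(a,None,fx=4.4,fy=4.4,interpolation=cv2.INTER_CUBIC))
E
```

```text
(no output)
```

View pics/c1.png

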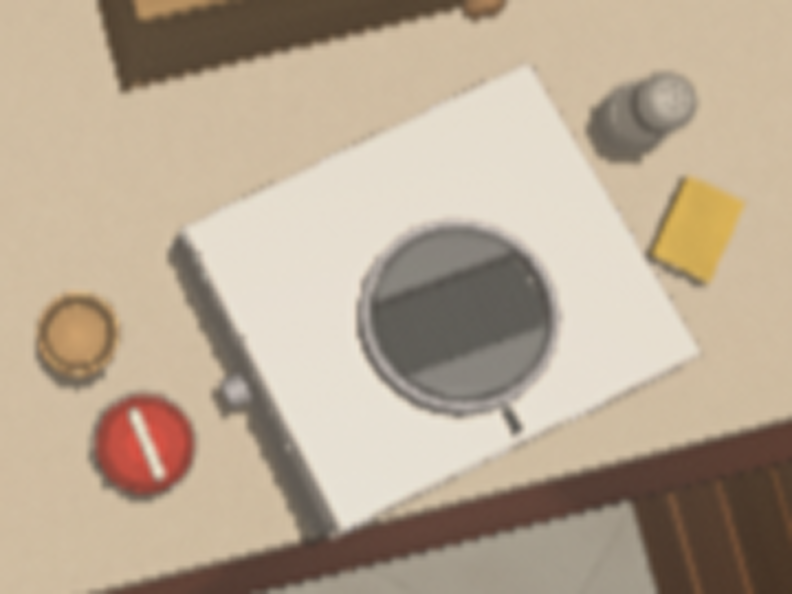

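```bash
cat > h.py <<'E'
import numpy as np,cv2
from scipy.spatial.transform import Rotation as R
from plant import r, cams, ticket, telemetry
def proj(P,n):
    p=cams.camera_params(n);K=np.array([[p['fx'],0,p['cx']],[0,p['fy'],p['cy']],[0,0,1]])
    return cv2.projectPoints(np.array(P,float),p['rvec'],p['tvec'],K,None)[0][:,0]
def world(pts,v):
    x,y,yaw,th=v; h=np.array([.088,0,.084]); q=np.array(pts,float)-h
    q=R.from_euler('y',th).apply(q)+h     # +y rot raises -x side
    return R.from_euler('z',yaw).apply(q)+[x,y,0]
def move(tcp,yaw=None):
    "shift of the tool, in its axes, to reach a world tcp"
    s=telemetry.get_state();M=R.from_quat(s['eef_rot']);return M.inv().apply(np.array(tcp)-s['tool_pos']).round(4)
E
python3 - <<'E'
from h import *
from scipy.optimize import least_squares
px=np.array([[185,232],[530,65],[700,352],[340,532],[457,317],[503,404],[518,431]])/4.4+[315,150]-[.4,.4]
P=[[.094,.109,.092],[.094,-.109,.092],[-.094,-.109,.092],[-.094,.109,.092],[-.02,0,.110]]
f=lambda v:(proj(world(P,v),"top")-px[:5]).ravel()
s=least_squares(f,[.5,0,-.3,.2]);print(s.x,s.fun.round(2),np.linalg.inv(s.jac.T@s.jac).diagonal()**.5)
v=s.x
for n,p in dict(press=[-.03,-.082,.092],slot=[-.02,0,.094],).items(): print(n,world([p],v),world([p],[*v[:3],0]))
# slot angle: direction along floor centre
q=np.array([[385,340],[545,285]])
d0=proj(world([[-.02,.04,.1],[-.02,-.04,.1]],v),"top");a=np.diff(d0,axis=0)[0];b=np.diff(q,axis=0)[0]
print("dial",np.arctan2(b[1],b[0])-np.arctan2(a[1],a[0]))
E
```

```text
[0.47431386 0.05293657 0.4715295  0.16133662] [-1.08 -0.67 -0.42 -0.81  0.78  0.91  0.07  0.66  0.59 -0.21] [0.00166553 0.00117079 0.00948609 0.04784208]
press [[ 0.48734613 -0.03246278  0.11085135]] [[ 0.48483608 -0.03374263  0.092     ]]
slot [[0.45917694 0.04521838 0.111219  ]] [[0.45649637 0.04385158 0.094     ]]
dial 0.12307100668773491
```

```bash
python3 -c "
from h import *
print(move([.487,-.033,.22]), move([.42,.28,.23]))"
```

```text
[-0.4718 -0.4999  0.0189] [-0.3082 -0.2248  0.0084]
```

The rows are not in the units I measure in: shifts go in shares of 0.6 m and turns go in shares of pi rad. I convert before sending: -0.308 m is -0.5133, -0.285 m is -0.475, -0.675 rad is -0.2149.

Emit:
steer_hand(
  moves=[
    [[0,-0.0583,-0.0417,0,0,0,-0.0223],[0,-0.1167,-0.0833,0,0,0,-0.0446],[0,-0.175,-0.1333,0,0,0,-0.0668],[0,-0.2333,-0.175,0,0,0,-0.0891],[0,-0.3,-0.2167,0,0,0,-0.1114],[0,-0.3583,-0.2583,0,0,0,-0.1337],[0,-0.4167,-0.3,0,0,0,-0.1592],[0,-0.475,-0.35,0,0,0,-0.191],[0,-0.5133,-0.375,0.0133,0,0,-0.2149],[0,-0.5133,-0.375,0.0133,0,0,-0.2149]],
  ],
  squeeze=20,
)

```text
clock: 1.1
tool_pos: [0.4223, 0.2749, 0.2294]
eef_rot: [-0.17, 0.985, -0.002, -0.001]
contact_force: [-0.3, 0.2, -0.8]
opening: 0.115
finger_force: 0.0
```

```bash
python3 -c "
from h import *
s=telemetry.get_state();print(s['q'],s['tool_pos'],s['opening']);print(move([.487,-.033,.2]))"
```

```text
[-0.39687217  0.57067703 -0.43086469  1.92561071  0.35208916  0.72307922
  0.87695646] [0.4222772  0.27485885 0.22939535] 0.11545377697697477
[ 0.0421 -0.3116  0.0307]
```

Scaled: -0.312 m is -0.52, -0.27 m is -0.45.

Emit:
steer_hand(
  moves=[
    [[0,0.01,-0.075,0.0067,0,0,0],[0,0.02,-0.15,0.015,0,0,0],[0,0.03,-0.225,0.0217,0,0,0],[0,0.04,-0.3,0.03,0,0,0],[0,0.05,-0.375,0.0367,0,0,0],[0,0.06,-0.45,0.045,0,0,0],[0,0.07,-0.52,0.0517,0,0,0],[0,0.07,-0.52,0.0517,0,0,0],[0,0.07,-0.52,0.0517,0,0,0],[0,0.07,-0.52,0.0517,0,0,0]],
  ],
)

```text
clock: 2.1
tool_pos: [0.4871, -0.025, 0.1999]
eef_rot: [-0.175, 0.985, 0.001, 0.0]
contact_force: [-0.1, 0.6, -0.3]
opening: 0.008
finger_force: 0.0
```

```bash
python3 - <<'E'
from h import *
s=telemetry.get_state();print(s['q'],s['tool_pos'],s['opening']);print(move([.487,-.033,.12]))
a=cams.snapshot("side")[...,::-1]
cv2.imwrite("pics/s1.png",cv2.resize(a[120:270,300:480],None,fx=4,fy=4,interpolation=cv2.INTER_CUBIC))
E
```

```text
[ 0.24606047  0.60178161 -0.45399519  2.00500221  0.43344302  0.62852568
  1.42816182] [ 0.48709696 -0.02497622  0.19987452] 0.008346743947273132
[ 0.0029 -0.0076  0.0799]
```

View pics/s1.png

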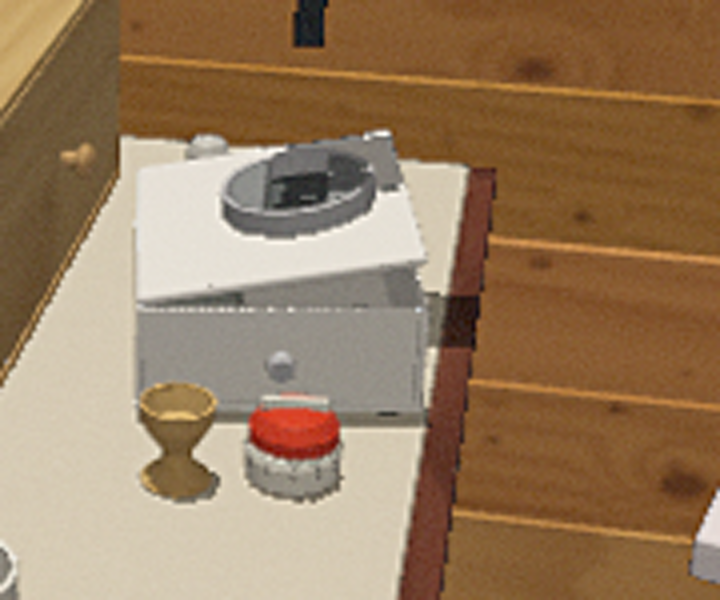

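The side view shows the cover raised at its front, with plate corners at rear-left (138,298), front-left (425,260) and rear-right (136,168), and collar top centre at about (299,187). I'll refit the pose using both views.

```bash
python3 - <<'E'
from h import *
from scipy.optimize import least_squares
px=np.array([[185,232],[530,65],[700,352],[340,532],[457,317]])/4.4+[315,150]-[.4,.4]
ps=np.array([[138,298],[425,260],[136,168],[299,187]])/4+[300,120]-[.4,.4]
P=[[.094,.109,.092],[.094,-.109,.092],[-.094,-.109,.092],[-.094,.109,.092],[-.02,0,.110]]
S=[P[0],P[3],P[1],P[4]]
f=lambda v:np.r_[proj(world(P,v),"top")-px,proj(world(S,v),"side")-ps].ravel()
s=least_squares(f,[.5,0,.4,.2],loss='soft_l1');v=s.x;print(v,f(v).reshape(-1,2).round(1).tolist())
for n,p in dict(press=[-.03,-.082,.092],slot=[-.02,0,.094],).items(): print(n,world([p],v),world([p],[*v[:3],0]))
p=world([[-.03,-.082,.092]],v)[0]; print(move(p+[0,0,.02]),telemetry.get_state()['tool_pos'])
E
```

```text
[0.47492973 0.05317795 0.4738915  0.1371095 ] [[-1.2, -0.7], [-0.6, -1.1], [0.2, 0.9], [-0.0, 0.7], [0.5, -0.0], [-0.3, -0.7], [1.2, 0.3], [-0.1, -1.0], [-0.2, -1.4]]
press [[ 0.48761496 -0.03247179  0.1080532 ]] [[ 0.48565665 -0.03347615  0.092     ]]
slot [[0.45925179 0.04513718 0.10866763]] [[0.45713375 0.0440509  0.094     ]]
[ 0.0022 -0.0075  0.0719] [ 0.48709119 -0.02480236  0.1999308 ]
```

Scaled: 0.107 m is 0.1783, 0.103 m is 0.1717.

Emit:
steer_hand(
  moves=[
    [[0,0.0017,-0.0067,0.0583,0,0,0],[0,0.0033,-0.0117,0.1167,0,0,0],[0,0.0033,-0.0117,0.1333,0,0,0],[0,0.0033,-0.0117,0.15,0,0,0],[0,0.0033,-0.0117,0.1617,0,0,0],[0,0.0033,-0.0117,0.1717,0,0,0],[0,0.0033,-0.0117,0.1783,0,0,0],[0,0.0033,-0.0117,0.1783,0,0,0]],
  ],
)

```text
clock: 2.95
tool_pos: [0.4881, -0.0342, 0.0928]
eef_rot: [-0.174, 0.985, 0.0, 0.001]
contact_force: [-0.4, 0.2, 0.1]
opening: 0.004
finger_force: 0.0
```

Scaled: 0.006 m is 0.01, 0.003 m is 0.005.

Emit:
steer_hand(
  moves=[
    [[0,0,0,0.005,0,0,0],[0,0,0,0.01,0,0,0],[0,0,0,0.01,0,0,0]],
  ],
)

```text
clock: 3.25
tool_pos: [0.4884, -0.0343, 0.092]
eef_rot: [-0.174, 0.985, -0.002, 0.002]
contact_force: [-10.7, -0.0, 58.4]
opening: 0.006
finger_force: 28.9
```

Scaled: 0.24 m is 0.4, 0.2 m is 0.3333.

Emit:
steer_hand(
  moves=[
    [[0,0,0,-0.05,0,0,0],[0,0,0,-0.1167,0,0,0],[0,0,0,-0.1667,0,0,0],[0,0,0.0833,-0.1833,0,0,0],[0,0,0.1667,-0.1833,0,0,0],[0,0,0.25,-0.1833,0,0,0],[0,0,0.3333,-0.1833,0,0,0],[0,0,0.4,-0.1833,0,0,0],[0,0,0.4,-0.1833,0,0,0],[0,0,0.4,-0.1833,0,0,0]],
  ],
)

```text
clock: 4.25
tool_pos: [0.4056, 0.192, 0.1971]
eef_rot: [-0.175, 0.985, 0.0, 0.001]
contact_force: [0.2, -0.2, -0.7]
opening: 0.005
finger_force: 0.0
```

```bash
python3 - <<'E'
from h import *
a=cams.snapshot("top")[...,::-1]
b=cams.snapshot("side")[...,::-1]
a=cv2.resize(a[150:285,340:495],None,fx=4,fy=4,interpolation=cv2.INTER_CUBIC)
b=cv2.resize(b[135:230,320:420],None,fx=4,fy=4,interpolation=cv2.INTER_CUBIC)
c=np.zeros((540,800,3),np.uint8);c[:540,:400]=a[:,110:510];c[:380,400:]=b
cv2.imwrite("pics/m2.png",c)
E
```

```text
(no output)
```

View pics/m2.png

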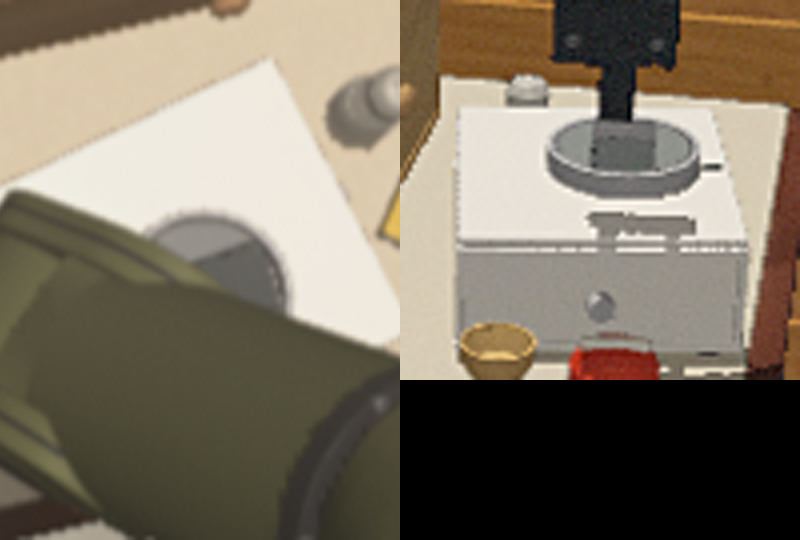

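The cover is flush in both views. In the side half the corners are rear-left (458,243), front-left (748,243) and rear-right (458,107), with the collar centre at about (624,151). I'll do a final fit with the hinge at 0 and work out the slot target.

```bash
python3 - <<'E'
from h import *
from scipy.optimize import least_squares
px=np.array([[185,232],[530,65],[700,352],[340,532],[457,317]])/4.4+[315,150]-[.4,.4]
ps=(np.array([[458,242],[748,242],[458,107],[624,151]])-[400,0])/4+[320,135]-[.4,.4]
P=[[.094,.109,.092],[.094,-.109,.092],[-.094,-.109,.092],[-.094,.109,.092],[-.02,0,.110]]
S=[P[0],P[3],P[1],P[4]]
f=lambda v:np.r_[proj(world(P,v),"top")-px,proj(world(S,[*v[:3],0]),"side")-ps].ravel()
s=least_squares(f,[.5,0,.4,.2],loss='soft_l1');v=s.x;print(v,f(v).reshape(-1,2).round(1).tolist())
w=[*v[:3],0]
c=world([[-.02,0,.094]],w)[0]
d=.12; sl=R.from_euler('z',v[2]-d).apply([0,1,0])
t=c+.022*sl
print("axis",c,"insert",t,sl)
for z in(.16,.098): print(move([*t[:2],z]))
st=telemetry.get_state(); M=R.from_quat(st['eef_rot']).as_matrix();print(M[:,1],st['tool_pos'],st['q'])
E
```

```text
[0.47390499 0.05422414 0.4692161  0.17997005] [[-1.6, -0.7], [-0.8, -0.6], [0.5, 0.8], [-0.5, 0.5], [0.0, -0.4], [0.1, -1.8], [0.9, -1.2], [0.1, -0.9], [0.2, -2.3]]
axis [0.45606653 0.04518039 0.094     ] insert [0.44853898 0.0658525  0.094     ] [-0.34216133  0.93964122  0.        ]
[ 0.0022 -0.1309  0.0369]
[ 0.0022 -0.1309  0.0989]
[-3.40169295e-01  9.40363745e-01 -9.36371037e-04] [0.40609058 0.18976441 0.19676389] [-0.27948289  0.55931491 -0.39962085  2.11851685  0.41619714  0.53855613
  0.9319404 ]
```

Scaled: -0.131 m is -0.2183, -0.125 m is -0.2083.

Emit:
steer_hand(
  moves=[
    [[0,0.0033,-0.075,0,0,0,0],[0,0.0033,-0.15,0.0167,0,0,0],[0,0.0033,-0.2083,0.05,0,0,0],[0,0.0033,-0.2183,0.0833,0,0,0],[0,0.0033,-0.2183,0.1,0,0,0],[0,0.0033,-0.2183,0.1,0,0,0],[0,0.0033,-0.2183,0.1,0,0,0]],
  ],
)

```text
clock: 5.05
tool_pos: [0.4485, 0.068, 0.1371]
eef_rot: [-0.174, 0.985, 0.0, 0.0]
contact_force: [-0.3, 0.2, 0.4]
opening: 0.004
finger_force: 0.0
```

```bash
python3 -c "
from h import *
print(move([.4488,.0655,.098]),telemetry.get_state()['tool_pos'])"
```

```text
[ 0.0006 -0.0025  0.0391] [0.44845715 0.06804942 0.1370686 ]
```

Scaled: 0.038 m is 0.0633, 0.03 m is 0.05.

Emit:
steer_hand(
  moves=[
    [[0,0,-0.0033,0.0167,0,0,0],[0,0,-0.0033,0.0333,0,0,0],[0,0,-0.0033,0.05,0,0,0],[0,0,-0.0033,0.0633,0,0,0],[0,0,-0.0033,0.0633,0,0,0]],
  ],
)

```text
clock: 5.55
tool_pos: [0.4487, 0.0658, 0.098]
eef_rot: [-0.174, 0.985, -0.0, -0.001]
contact_force: [0.9, -0.4, -0.1]
opening: 0.003
finger_force: 0.0
```

```bash
python3 -c "
from h import *
s=telemetry.get_state();print(s['tool_pos'],s['contact_force'])
M=R.from_quat(s['eef_rot'])
c=np.array([.4565,.0448]);
# tool path: local offset (across, along) rotating clockwise; lead 12mm across
p0=s['tool_pos']
for a in np.arange(0,1.56,.145):
    Q=R.from_euler('z',-a)
    sl=Q.apply([-.342,.940,0]);n=np.array([sl[1],-sl[0],0])  # clockwise normal
    t=np.r_[c,0]+.022*sl+.012*n; t[2]=p0[2]
    print(round(a,3),M.inv().apply(t-p0).round(4))
"
```

```text
[0.4487247  0.06581729 0.09801809] [ 0.86883178 -0.44146532 -0.07453827]
0.0 [-0.0121 -0.0004 -0.    ]
0.145 [-0.0152 -0.0024 -0.    ]
0.29 [-0.0179 -0.0048 -0.    ]
0.435 [-0.0203 -0.0075 -0.    ]
0.58 [-0.0222 -0.0106 -0.    ]
0.725 [-0.0237 -0.0139 -0.    ]
0.87 [-0.0247 -0.0174 -0.    ]
1.015 [-0.0251 -0.021  -0.    ]
1.16 [-0.0251 -0.0247 -0.    ]
1.305 [-0.0245 -0.0282 -0.    ]
1.45 [-0.0234 -0.0317 -0.    ]
```

Scaled: -0.0222 m is -0.037, -0.0203 m is -0.0338, 0.58 rad is 0.1846.

Emit:
steer_hand(
  moves=[
    [[0,-0.01,0,0,0,0,0],[0,-0.02,0,0,0,0,0],[0,-0.0228,-0.0023,0,0,0,0.0229],[0,-0.0253,-0.004,0,0,0,0.0462],[0,-0.0277,-0.006,0,0,0,0.0691],[0,-0.0298,-0.008,0,0,0,0.0923],[0,-0.0318,-0.0102,0,0,0,0.1152],[0,-0.0338,-0.0125,0,0,0,0.1385],[0,-0.037,-0.0177,0,0,0,0.1846],[0,-0.037,-0.0177,0,0,0,0.1846]],
  ],
)

```text
clock: 6.55
tool_pos: [0.4736, 0.0635, 0.0989]
eef_rot: [0.115, 0.993, 0.0, -0.0]
contact_force: [-1.8, 0.9, -0.6]
opening: 0.007
finger_force: 1.0
```

```bash
python3 -c "
from h import *
s=telemetry.get_state();print(s['tool_pos'],s['contact_force'],s['moment'])
M=R.from_quat(s['eef_rot'])
c=np.array([.4565,.0448]);p0=s['tool_pos']
sy=M.as_matrix()[:,1];
print('tool yaw turned',np.arctan2(.940,-.342)-np.arctan2(sy[1],sy[0]))
a0=np.arctan2(.940,-.342)-np.arctan2(sy[1],sy[0])
for a in np.arange(a0,1.56,.145):
    sl=R.from_euler('z',-a).apply([-.342,.940,0]);n=np.array([sl[1],-sl[0],0])
    t=np.r_[c,0]+.022*sl+.013*n; t[2]=p0[2]
    print(round(a-a0,3),M.inv().apply(t-p0).round(4))
"
```

```text
[0.47361679 0.06349939 0.0988897 ] [-1.76118191  0.88747918 -0.62385563] [0.17062757 0.42115049 0.04350635]
tool yaw turned 0.5802198163699415
0.0 [-0.0006 -0.0001 -0.    ]
0.145 [-0.0037 -0.0022 -0.    ]
0.29 [-0.0064 -0.0048 -0.    ]
0.435 [-0.0087 -0.0076 -0.    ]
0.58 [-0.0106 -0.0108 -0.    ]
0.725 [-0.012  -0.0143 -0.    ]
0.87 [-0.0128 -0.0179 -0.    ]
```

Scaled: -0.0209 m is -0.0348, -0.0194 m is -0.0323, 0.87 rad is 0.2769.

Emit:
steer_hand(
  moves=[
    [[0,-0.0037,-0.002,0,0,0,0.0229],[0,-0.0062,-0.0037,0,0,0,0.0462],[0,-0.0107,-0.008,0,0,0,0.0923],[0,-0.0145,-0.0127,0,0,0,0.1385],[0,-0.0177,-0.018,0,0,0,0.1846],[0,-0.02,-0.0238,0,0,0,0.2308],[0,-0.0213,-0.0298,0,0,0,0.2769],[0,-0.0235,-0.0323,0,0,0,0.2769],[0,-0.0257,-0.0348,0,0,0,0.2769],[0,-0.0257,-0.0348,0,0,0,0.2769]],
  ],
)

```text
clock: 7.55
tool_pos: [0.4831, 0.0439, 0.0989]
eef_rot: [0.519, 0.855, 0.002, -0.002]
contact_force: [-3.1, 11.0, 3.4]
opening: 0.007
finger_force: 5.3
```

```bash
python3 -c "
from h import *
s=telemetry.get_state();print(s['tool_pos'],s['contact_force'],s['moment'],R.from_quat(s['eef_rot']).as_matrix()[:,1])"
```

```text
[0.4830893  0.04389003 0.09894801] [-3.11262877 11.0196751   3.41881352] [ 2.03845622  0.74671019 -0.12060292] [0.88740794 0.46098343 0.00119293]
```

Scaled: -0.004 m is -0.0067, -0.002 m is -0.0033.

Emit:
steer_hand(
  moves=[
    [[0,-0.0033,0,0,0,0,0],[0,-0.0067,0,0,0,0,0],[0,-0.0067,0,0,0,0,0],[0,-0.0067,0,0,0,0,0]],
  ],
)

```text
clock: 7.95
tool_pos: [0.4831, 0.0437, 0.0989]
eef_rot: [0.518, 0.856, 0.003, -0.004]
contact_force: [-7.5, 18.8, 5.1]
opening: 0.009
finger_force: 9.4
```

```bash
python3 -c "
from h import *
s=telemetry.get_state();print(s['tool_pos'],s['contact_force'])"
```

```text
[0.48310955 0.04369322 0.09891027] [-7.48909239 18.77253451  5.09327594]
```

Scaled: -0.13 m is -0.2167, -0.12 m is -0.2.

Emit:
steer_hand(
  moves=[
    [[0,0.01,0,0,0,0,0],[0,0.0183,0,0,0,0,0],[0,0.0183,0,0,0,0,0],[0,0.0183,0,-0.0333,0,0,0],[0,0.0183,0,-0.0833,0,0,0],[0,0.0183,0,-0.1667,0,0,0],[0,0.0183,0,-0.2,0,0,0],[0,-0.0583,0,-0.2167,0,0,0],[0,-0.1333,0,-0.2167,0,0,0]],
  ],
)

```text
clock: 8.85
tool_pos: [0.5237, -0.0366, 0.231]
eef_rot: [0.521, 0.853, 0.001, 0.002]
contact_force: [0.7, 0.8, -0.4]
opening: 0.006
finger_force: 0.0
```

```bash
python3 -c "
from h import *
print(move([.38,.36,.24]))"
```

```text
[ 0.4184  0.0531 -0.0099]
```

Scaled: 0.4 m is 0.6667, 0.36 m is 0.6.

Emit:
steer_hand(
  moves=[
    [[0,0.075,0.0083,-0.0167,0,0,0],[0,0.15,0.0167,-0.0167,0,0,0],[0,0.225,0.025,-0.0167,0,0,0],[0,0.3,0.0333,-0.0167,0,0,0],[0,0.375,0.05,-0.0167,0,0,0],[0,0.45,0.0583,-0.0167,0,0,0],[0,0.525,0.0667,-0.0167,0,0,0],[0,0.6,0.075,-0.0167,0,0,0],[0,0.6667,0.0833,-0.0167,0,0,0],[0,0.6667,0.0833,-0.0167,0,0,0]],
  ],
)

```text
clock: 9.85
tool_pos: [0.3829, 0.3498, 0.2387]
eef_rot: [0.519, 0.855, 0.002, -0.001]
contact_force: [0.3, 0.8, -0.5]
opening: 0.005
finger_force: 0.0
```

```bash
python3 - <<'E'
from h import *
a=cams.snapshot("top")[...,::-1]
b=cams.snapshot("side")[...,::-1]
a=cv2.resize(a[150:285,315:495],None,fx=2.2,fy=2.2,interpolation=cv2.INTER_CUBIC)
b=cv2.resize(b[120:270,300:480],None,fx=2.2,fy=2.2,interpolation=cv2.INTER_CUBIC)
c=np.zeros((340,800,3),np.uint8);c[:a.shape[0],:a.shape[1]]=a;c[:b.shape[0],400:400+b.shape[1]]=b
cv2.imwrite("pics/f1.png",c)
E
```

```text
(no output)
```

View pics/f1.png

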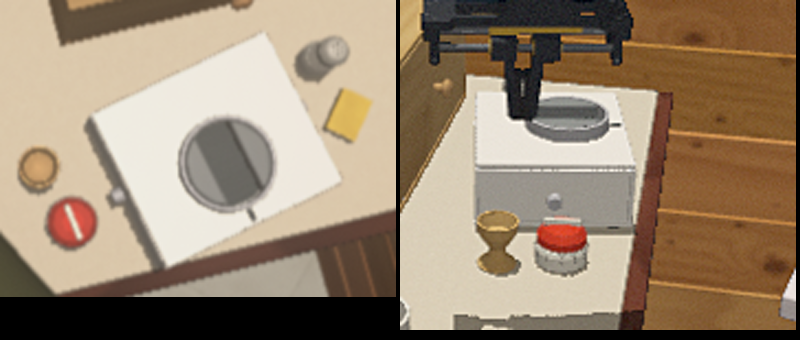

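The top view shows the slot running parallel to the plate's sides and in line with the mark at (252,215). The cover is shut and the bystanders haven't moved.

```bash
python3 -c "
from plant import r, cams, ticket, telemetry
print(ticket.finish_job())"
```

```text
the job is handed in; nothing more can be done
None
```

The cover is pushed fully shut and the dial is turned clockwise to its stop, with the slot front to back. The nearby bystanders look unmoved in the last pictures. The job is handed in at about 10 s of the 56 s allowed, and no verdict was returned.

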